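Clamp a slate plaque in the carving jig

ROBOT

A 7-joint arm with a two-finger parallel gripper is mounted at the origin on the work surface. World frame = base frame: x ahead of the robot, y to its left, z up, the work surface at z = 0. Lengths are in m, angles in rad, forces in N, time in s.
With the tool pointing down it reaches from about 0.425 to 0.95 m from the base axis. Payload 4.7 kg.
Tool frame: the origin (TCP) lies on the mounting face of the last link; the fingertips stand 182 mm ahead of it and the grasp point (between the pads) lies env.hold_point_z ahead of it (env.hold_point_z is the distance from the TCP to the grasp point, in m); z points along the fingers, y is the line along which they close (so a half turn about z gives the same grasp; the last joint's range is limited). The gripper opens to 87 mm and grips with 3 to 60 N. Pads are 19 mm wide; open, the fingers measure 117 mm over their backs; the gripper's body (75 mm by 190 mm) begins 51 mm behind the grasp point.
Start: joints at [1.296, 0.469, -0.049, 1.532, 0.024, 1.141, -0.082], TCP at [0.164, -0.655, 0.405] pointing down, gripper open.
Joint ranges: [-2.59, 2.59], [-0.33, 1.99], [-1.39, 1.29], [0.1, 2.45], [-1.04, 4.18], [0.21, 1.99], [-2.66, 2.66]. Speed limits (rad/s): [2.57, 2.57, 3.14, 3.14, 3.14, 3.14, 3.14].

INTERFACE

Orientations are given as a unit quaternion [w, x, y, z].
In Python, from workcell import env gives the robot as it stands.
- The arm moves only by the shell command python3 shift.py 'ROWS' [OPENING] [FORCE]. ROWS is 1 to 5 rows, parted by semicolons, with the numbers parted by commas; each row has 6 numbers: dx, dy, dz in m, then a rotation vector rx, ry, rz in rad; each row is the pose to reach, as a shift and turn from the pose commanded when the command began, along the tool's axes at that moment; what a row does not reach only later rows make up. A row lasts 1/10 s, in which the tool goes at most 0.05 m and 0.15 rad, less where a joint would pass 70% of its speed; a pose out of reach is approached as far as the arm can. OPENING is the finger opening in m, set as the command begins (- or left out keeps the last). The fingers move at their own pace and stop on an object; FORCE is the grip in N (left out, the last holds). Time passes only in rows, so rows that do not move let the fingers close. It prints the time, the measured TCP pose, the force, the opening and the grip force at its end. Input that does not fit is refused with a message, and nothing moves.
- env.sense(): the state, without advancing time (a new reading comes with each control period).
- env.camera(name): name is "scene" or "top"; returns the picture (480x640x3 uint8, red, green, blue); there is no depth.
- env.camera_model(name): a dict with "fx", "fy", "cx", "cy" (pixels), "origin" and "orientation" of the camera in the world. Camera axes: x right, y up, looking along -z (the intrinsics and any distortion apply to the point x, -y, -z); pixel columns grow to the right and rows downward; lengths in m; the calibration is good to about 2 mm. A picture is of the moment at which its call begins. camera_model takes no time and is no camera call.
- env.job_done(): hands the job in; it is judged then, once.
The state is a dict: "time_s": time; "qpos": joint angles; "joint_velocities": joint speeds; "tau": joint torques, N m; "eef_pos": TCP position; "tool_rot": TCP orientation; "contact_force": force on the tool from outside, world axes, zero at the start; "moment": the same for the moment, N m; "width": finger opening in m; "finger_force": force on a finger pad.
Only numpy, scipy, OpenCV 4.12 (cv2) and the standard library are available. Lean on these libraries where they do the work, as an engineer would, in place of code of your own. Each camera call takes 0.05 s, during which the arm holds its last target. There are 200 camera calls.

TASK

Clamp the slate plaque in the jig: turn each of the four crank nuts clockwise about half a turn by its red knob, until it bites firmly and no harder, so that the frame plate is seated flat. Work crosswise: tighten one nut, next the one diagonally opposite, then the two others, one after the other, and leave the things lying around the jig where they are.

Things in the scene. Friction and masses are not known exactly. Their poses are not given: they have to be found in the camera images.
- jig: carving jig fixed to the table: plywood bed 190 x 210 x 30 mm (x, y, z) with a slate plaque in its middle and four studs standing at (-60, +70), (+60, +70), (+60, -70) and (-60, -70) mm; origin: centre of the bed's underside, on the table; z up
- plate: aluminium frame plate 160 x 180 x 10 mm with an open window 76 x 100 mm, lying over the four studs; origin: centre of its underside. Springs hold it 2.5 mm above four brass landings round the studs, four guide blocks (tops 58 mm above the table) keep it in place; seated flat, its origin is 45 mm above the jig's. One nut alone tips it a little; the one across levels it again
- nut_1: crank nut on the stud at jig (-60, +70) mm, diagonal to nut_3. Origin: on the stud axis, at its underside. Its crank arm (top 18 mm above the origin; hub 20 mm) points along its own +y, at the start the jig's +y within 0.5 rad. Clockwise from above tightens, sinking 2.4 mm per rad. It runs lightly for 2.4 to 3.9 rad (unseen, each nut differs), then bites. It stays where it is left
- grip_1 (a point): middle of nut_1's red knob, 35 mm off the stud axis, 36.5 mm above the nut's origin. Upright, 18 mm thick, 33 mm tall (17.5 mm of it below this point), it spins on its pin: pinch it and lead it round. Drag along its path: 0 to 3 N while loose; from the bite it climbs 2 to 3 N per 0.1 rad of turn; under 6 N is still loose, 8 to 10 N is tight, over 12 N strains the plate
- nut_2: crank nut on the stud at jig (+60, +70) mm, diagonal to nut_4. Origin: on the stud axis, at its underside. Its crank arm (top 18 mm above the origin; hub 20 mm) points along its own +y, at the start the jig's +y within 0.5 rad. Clockwise from above tightens, sinking 2.4 mm per rad. It runs lightly for 2.4 to 3.9 rad (unseen, each nut differs), then bites. It stays where it is left
- grip_2 (a point): middle of nut_2's red knob, 35 mm off the stud axis, 36.5 mm above the nut's origin. Upright, 18 mm thick, 33 mm tall (17.5 mm of it below this point), it spins on its pin: pinch it and lead it round. Drag along its path: 0 to 3 N while loose; from the bite it climbs 2 to 3 N per 0.1 rad of turn; under 6 N is still loose, 8 to 10 N is tight, over 12 N strains the plate
- nut_3: crank nut on the stud at jig (+60, -70) mm, diagonal to nut_1. Origin: on the stud axis, at its underside. Its crank arm (top 18 mm above the origin; hub 20 mm) points along its own +y, at the start the jig's +y within 0.5 rad. Clockwise from above tightens, sinking 2.4 mm per rad. It runs lightly for 2.4 to 3.9 rad (unseen, each nut differs), then bites. It stays where it is left
- grip_3 (a point): middle of nut_3's red knob, 35 mm off the stud axis, 36.5 mm above the nut's origin. Upright, 18 mm thick, 33 mm tall (17.5 mm of it below this point), it spins on its pin: pinch it and lead it round. Drag along its path: 0 to 3 N while loose; from the bite it climbs 2 to 3 N per 0.1 rad of turn; under 6 N is still loose, 8 to 10 N is tight, over 12 N strains the plate
- nut_4: crank nut on the stud at jig (-60, -70) mm, diagonal to nut_2. Origin: on the stud axis, at its underside. Its crank arm (top 18 mm above the origin; hub 20 mm) points along its own +y, at the start the jig's +y within 0.5 rad. Clockwise from above tightens, sinking 2.4 mm per rad. It runs lightly for 2.4 to 3.9 rad (unseen, each nut differs), then bites. It stays where it is left
- grip_4 (a point): middle of nut_4's red knob, 35 mm off the stud axis, 36.5 mm above the nut's origin. Upright, 18 mm thick, 33 mm tall (17.5 mm of it below this point), it spins on its pin: pinch it and lead it round. Drag along its path: 0 to 3 N while loose; from the bite it climbs 2 to 3 N per 0.1 rad of turn; under 6 N is still loose, 8 to 10 N is tight, over 12 N strains the plate
- chisel: chisel lying on the table, 185 mm long, green handle 22 mm thick; origin: on the table under its middle; leave alone
- mallet: wooden mallet lying on the table, 185 mm long, head 50 mm thick and 90 mm wide; origin: on the table, near its middle; leave alone
- figurine: black stone figurine 60 mm wide, 90 mm tall, standing; origin: centre of its underside; leave alone
- tin: open steel tin 70 mm wide, 70 mm tall, standing; origin: centre of its underside; leave alone

How it is judged:
By the outcome, as a careful person would: the job done as asked, in the order asked, and still so for the second after the job is handed in, with the robot touching nothing.
It also fails if it takes over 72 s, if anything falls off the work surface, if the arm or the gripper's body presses on something with over 40 N, if the wrist force passes 120 N, or if a joint passes its speed limit or range.

## Working session

There is one attempt and no reset: what is moved stays moved. The work goes in short steps, Python scripts to look and compute and a shell command to move; the robot and the scene stay as the last step left them, time stands still between calls to the robot, and variables do not carry over. Pictures are saved under pics/ and viewed, at most 10 in all, crops included, and the job is handed in when it is done.

```bash
ls; mkdir -p pics
python3 - <<'E'
from workcell import env
import cv2
for n in("scene","top"):
    cv2.imwrite(f"pics/{n}0.png",env.camera(n)[:,:,::-1]); print(n,env.camera_model(n))
print(env.hold_point_z,env.sense())
E
```

```text
pics
shift.py
workcell.py
scene {'fx': 464.65797091656594, 'fy': 464.65797091656594, 'cx': 324.75286206513687, 'cy': 240.73558134919824, 'origin': array([0.9776107 , 0.19657591, 0.80488658]), 'orientation': array([0.52677732, 0.1637915 , 0.24272344, 0.79797452])}
top {'fx': 476.9859549255327, 'fy': 476.9859549255327, 'cx': 323.8163878424973, 'cy': 243.32064230048863, 'origin': array([ 0.47563696, -0.00941685,  1.17526825]), 'orientation': array([-0.70621321, -0.02323757,  0.02342412,  0.70722997])}
0.1635 {'time_s': 0.1, 'qpos': array([ 1.29611939,  0.46934071, -0.04861065,  1.53356442,  0.0241092 ,
        1.14102024, -0.08227983]), 'joint_velocities': array([-0.0007157 , -0.00219223, -0.00068202, -0.0024959 ,  0.00115366,
        0.00065764,  0.00083488]), 'tau': array([ 4.99779380e-04, -5.09171283e+01, -8.13277345e-02, -2.36828738e+01,
       -6.15168689e-02,  3.44675977e-02,  4.38477798e-05]), 'eef_pos': array([ 0.1642103 , -0.65449077,  0.40382194]), 'tool_rot': array([-8.62360362e-04,  9.92454236e-01,  1.22612509e-01, -1.38177039e-04]), 'contact_force': array([0.33210706, 0.5481543 , 0.10130511]), 'moment': array([ 0.02614541,  0.03658886, -0.04067117]), 'finger_force': 0.0, 'width': 0.08712522983648147}
```
View pics/scene0.png

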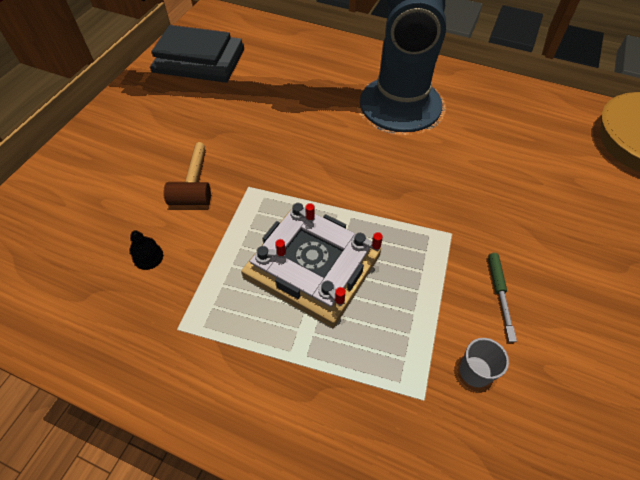

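View pics/top0.png

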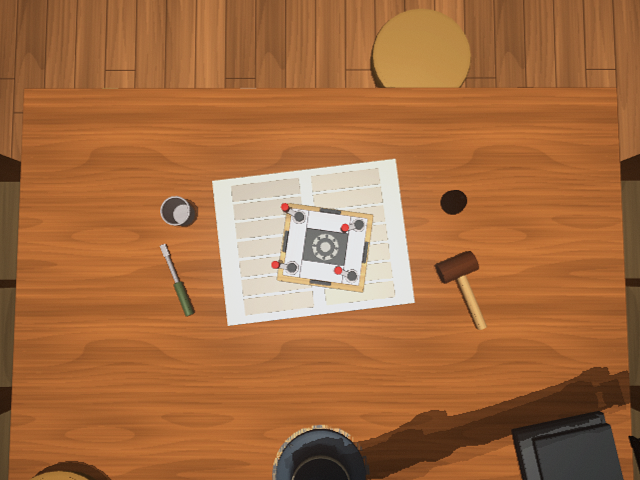

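The jig sits around top pixel (325,247), with jig +y pointing image-left. The red knobs are near (276,265) nut 1, (285,207) nut 2, (345,228) nut 3 and (338,270) nut 4. I'll zoom in on both views to measure more precisely.

Run:
```python
import cv2,numpy as np
a=cv2.imread("pics/top0.png")[190:310,260:390]; b=cv2.imread("pics/scene0.png")[190:330,235:395]
a=cv2.resize(a,None,fx=4,fy=4,interpolation=cv2.INTER_CUBIC);
cv2.imwrite("pics/a.png",a)
for n in("top","scene"):
    im=cv2.imread(f"pics/{n}0.png").astype(int); B,G,R=im[...,0],im[...,1],im[...,2]
    m=((R>90)&(G<0.3*R)&(B<0.3*R)).astype(np.uint8)
    k,l,s,c=cv2.connectedComponentsWithStats(m)
    for i in range(1,k):
        if s[i,4]>15: print(n,s[i],c[i].round(2))
```

```text
top [282 204   6   7  19] [284.11 205.89]
scene [306 204   8   7  46] [309.5 207. ]
scene [374 233   8   8  54] [377.57 236.37]
scene [276 240   8   8  52] [279.62 243.25]
scene [336 288   9   9  69] [340.1  291.78]
```

View pics/a.png

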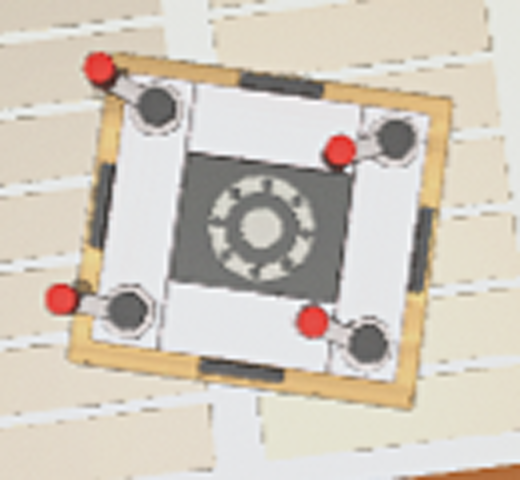

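The crop shows the dark hubs at crop pixels (128,311), (155,107), (397,138) and (368,344) for nuts 1 to 4. The knobs are at (61,299), (99,69), (341,150) and (313,321). Next I'll fit the jig pose, arm angles and heights.

```bash
cat > vis.py <<'E'
import cv2,numpy as np
from scipy.spatial.transform import Rotation as Ro
from scipy.optimize import least_squares
from workcell import env
S=np.array([[-60,70],[60,70],[60,-70],[-60,-70]])/1e3
def cam(n):
    m=env.camera_model(n); q=m["orientation"]; R=Ro.from_quat([q[1],q[2],q[3],q[0]]).as_matrix(); return m,R
C={n:cam(n) for n in("top","scene")}
def proj(n,P):
    m,R=C[n]; p=(np.atleast_2d(P)-m["origin"])@R
    return np.c_[m["cx"]-m["fx"]*p[:,0]/p[:,2], m["cy"]+m["fy"]*p[:,1]/p[:,2]]
t=np.linspace(0,2*np.pi,24,endpoint=False)
def cyl(n,g,r=.009,a=-.0175,b=.0155):   # silhouette centroid of a cylinder at g
    P=np.concatenate([np.c_[g[0]+r*np.cos(t),g[1]+r*np.sin(t),np.full(24,g[2]+h)] for h in(a,b)])
    h=cv2.convexHull(proj(n,P).astype(np.float32)); M=cv2.moments(h); return np.array([M["m10"],M["m01"]])/M["m00"]
def red(im):
    im=im.astype(float); w=np.clip(im[...,0]-np.maximum(im[...,1],im[...,2])*1.15-25,0,None)
    return w*(im[...,1]<.5*im[...,0])*(abs(im[...,1]-im[...,2])<.12*im[...,0]+8)
def cent(w,c,r):
    c=np.array(c,float)
    for _ in range(4):
        y,x=np.mgrid[:w.shape[0],:w.shape[1]]; k=w*(np.hypot(x-c[0],y-c[1])<r); c=np.array([(k*x).sum(),(k*y).sum()])/k.sum()
    return c
E
python3 - <<'E'
from vis import *
T=cv2.imread("pics/top0.png")[:,:,::-1]; Sc=cv2.imread("pics/scene0.png")[:,:,::-1]
f=lambda c:np.array(c)/4+[260,190]-.375
hub0=[f(c) for c in[(128,311),(155,107),(397,138),(368,344)]]; kt0=[f(c) for c in[(61,299),(99,69),(341,150),(313,321)]]
ks0=[(310,212),(377.5,241),(340,296),(280.5,247)]
dark=np.clip(110-T.max(2).astype(float),0,None)
hub=[cent(dark,c,6.5) for c in hub0]; kt=[cent(np.minimum(red(T),80),c,5.5) for c in kt0]; 
import itertools
wS=np.minimum(red(Sc),80)
print(np.round(hub,1),np.round(kt,1))
for perm in [(0,1,2,3)]:
    pass
# scene knobs: assign by nearest projected rough positions
def unpack(p):
    x,y,w=p[:3]; R=np.array([[np.cos(w),-np.sin(w)],[np.sin(w),np.cos(w)]])
    st=S@R.T+[x,y]; a=p[3:7]+w; z=p[7:11]
    g=np.c_[st+.035*np.c_[-np.sin(a),np.cos(a)],z+.0365]; return st,g,z
cl=lambda c:cent(wS,c,10)
ks=[cl(c) for c in ks0]; print("scene",np.round(ks,1))
p0=np.r_[.47,-.01,-.15,0,.3,-.3,.3,[.062]*4]
g0=unpack(p0)[1]; pr=np.array([proj("scene",g)[0] for g in g0]); print(pr.round(1))
from scipy.spatial.distance import cdist
from scipy.optimize import linear_sum_assignment
ks=np.array(ks)[linear_sum_assignment(cdist(pr,ks))[1]]
def res(p):
    st,g,z=unpack(p); r=[]
    for i in range(4):
        r+=[cyl("top",g[i])-kt[i],cyl("scene",g[i])-ks[i],proj("top",np.r_[st[i],z[i]+.021])[0]-hub[i]]
    return np.r_[np.ravel(r),(z-.062)/.003]
s=least_squares(res,p0,x_scale=.01); st,g,z=unpack(s.x)
print(s.x.round(4)); print("stud",st.round(4)); print("grip",g.round(4)); print(s.fun.reshape(-1)[:24].reshape(4,6).round(1))
np.savez("fit.npz",p=s.x,st=st,g=g)
E
```

```text
[[292.1 266.5]
 [299.2 216.3]
 [358.6 223.9]
 [351.8 274.8]] [[275.  264.2]
 [284.5 206.6]
 [344.6 227.2]
 [337.8 270. ]]
scene [[309.6 209.6]
 [377.1 238.6]
 [339.9 293.5]
 [280.1 245.5]]
[[390.2 212.2]
 [361.6 252.8]
 [290.8 227.4]
 [329.9 179.2]]
[ 0.5298 -0.0036 -0.165  -0.1462 -0.9162 -0.3077 -1.2159  0.0625  0.0646
  0.0725  0.0648]
stud [[ 0.4821  0.0753]
 [ 0.6005  0.0556]
 [ 0.5775 -0.0825]
 [ 0.4591 -0.0628]]
grip [[ 0.4928  0.1086  0.099 ]
 [ 0.6314  0.072   0.1011]
 [ 0.5934 -0.0514  0.109 ]
 [ 0.4935 -0.0562  0.1013]]
[[-3.7  3.1  4.6  0.9 -5.5  5.6]
 [ 3.2 -0.5 -5.1  0.2 -3.9  4.2]
 [-2.3 -4.9 -1.2  4.4 -2.9  6.1]
 [ 6.7 -3.2 -9.5  1.3 -4.6  7.3]]
```

```bash
cat > fit.py <<'E'
from vis import *
T=cv2.imread("pics/top0.png")[:,:,::-1]; Sc=cv2.imread("pics/scene0.png")[:,:,::-1]
f=lambda c:np.array(c)/4+[260,190]-.375
hub0=[f(c) for c in[(128,311),(155,107),(397,138),(368,344)]]; kt0=[f(c) for c in[(61,299),(99,69),(341,150),(313,321)]]
ks0=[(377.5,241),(340,296),(280.5,247),(310,212)]
def mask(im):
    h=cv2.cvtColor(im,cv2.COLOR_RGB2HSV).astype(int); return (((h[...,0]<6)|(h[...,0]>172))&(h[...,1]>140)&(h[...,2]>50)).astype(float)
mT,mS=mask(np.ascontiguousarray(T)),mask(np.ascontiguousarray(Sc))
dark=np.clip(110-T.max(2).astype(float),0,None)
hub=[cent(dark,c,6.5) for c in hub0]; kt=[cent(mT,c,5.5) for c in kt0]; ks=[cent(mS,c,11) for c in ks0]
for c in ks: x,y=c.astype(int); s=mS[y-12:y+13,x-9:x+10]; i=np.argwhere(s); print(i.min(0)+[y-12,x-9],i.max(0)+[y-12,x-9],s.sum())
def unpack(p):
    x,y,w=p[:3]; R=np.array([[np.cos(w),-np.sin(w)],[np.sin(w),np.cos(w)]])
    st=S@R.T+[x,y]; a=p[3:7]+w; z=p[7:11]
    return st,np.c_[st+.035*np.c_[-np.sin(a),np.cos(a)],z+.0365],z
p0=np.r_[.53,-.01,-.15,0,-.4,.4,-.4,[.062]*4]
def res(p):
    st,g,z=unpack(p); o=p[11:13]; r=[]
    for i in range(4):
        r+=[cyl("top",g[i])-kt[i],cyl("scene",g[i])+o-ks[i],proj("top",np.r_[st[i],z[i]+.021])[0]-hub[i]]
    return np.r_[np.ravel(r),(z-.062)/.003,o/3]
s=least_squares(res,np.r_[p0,0,0],x_scale=.01); st,g,z=unpack(s.x)
print(s.x.round(4)); print("stud",st.round(4)); print("grip",g.round(4)); print(s.fun[:24].reshape(4,6).round(1))
np.savez("fit.npz",p=s.x,st=st,g=g)
E
python3 fit.py
```

```text
[232 372] [248 382] 133.0
[287 335] [303 344] 136.0
[239 276] [255 285] 134.0
[204 306] [219 313] 121.0
[ 0.5431 -0.0129 -0.1421 -0.0087 -0.3766  0.3929 -0.2708  0.0619  0.061
  0.0622  0.0623  1.24   -0.4572]
stud [[ 0.4936  0.0649]
 [ 0.6124  0.0479]
 [ 0.5926 -0.0907]
 [ 0.4738 -0.0737]]
grip [[ 0.4989  0.0995  0.0984]
 [ 0.6298  0.0783  0.0975]
 [ 0.5839 -0.0568  0.0987]
 [ 0.4878 -0.0417  0.0988]]
[[ 0.1  0.4  0.3  0.  -0.9  0.5]
 [ 0.5  0.3 -0.1 -0.3 -0.4 -0.8]
 [-0.1 -0.4 -0.2  0.2  0.3 -0.1]
 [ 0.2 -0.6 -0.1  0.2  0.1  0.8]]
```

The fit is good to about 1 mm: jig at (0.543, -0.013), yaw -0.142. I'll work in the order nut 3, nut 1, nut 2, nut 4, starting by moving above nut 3's knob and turning so that tool x is world y and tool y is world x.

```bash
python3 shift.py '0.037,-0.032,0.005,0,0,0;0.074,-0.064,0.01,0,0,0;0.111,-0.096,0.015,0,0,0;0.148,-0.128,0.02,0,0,0;0.184,-0.159,0.025,0,0,0' 0.05
python3 shift.py '0.037,-0.032,0.005,0,0,0;0.074,-0.064,0.01,0,0,0;0.111,-0.096,0.015,0,0,0;0.148,-0.128,0.02,0,0,0;0.184,-0.159,0.025,0,0,0'
python3 shift.py '0.037,-0.032,0.005,0,0,-0.15;0.074,-0.064,0.01,0,0,-0.3;0.111,-0.096,0.015,0,0,-0.45;0.148,-0.128,0.02,0,0,-0.6;0.184,-0.159,0.025,0,0,-0.75'
python3 shift.py '0,0,0,0,0,-0.15;0,0,0,0,0,-0.3;0,0,0,0,0,-0.45;0,0,0,0,0,-0.575;0,0,0,0,0,-0.575'
cat > st.py <<'E'
from workcell import env; import numpy as np
from scipy.spatial.transform import Rotation as Ro
np.set_printoptions(suppress=True,precision=4)
s=env.sense();q=s["tool_rot"];R=Ro.from_quat([q[1],q[2],q[3],q[0]]).as_matrix()
print("t",s["time_s"],"pos",s["eef_pos"],"F",s["contact_force"].round(2),"M",s["moment"].round(2),"w",s["width"],s["finger_force"]);print("q",s["qpos"]); print(R.round(3).tolist())
E
python3 st.py
```

```text
time_s: 0.6
eef_pos: [0.3049, -0.4537, 0.3793]
tool_rot: [-0.0, 0.992, 0.123, -0.0]
contact_force: [1.3, -0.8, -0.7]
width: 0.0556
finger_force: 0.0
time_s: 1.1
eef_pos: [0.4445, -0.2548, 0.3545]
tool_rot: [0.0, 0.992, 0.123, -0.0]
contact_force: [0.3, -0.6, -0.0]
width: 0.0501
finger_force: 0.0
time_s: 1.6
eef_pos: [0.5844, -0.0559, 0.3294]
tool_rot: [-0.0, 0.877, 0.48, -0.0]
contact_force: [0.6, -0.0, 0.4]
width: 0.0502
finger_force: 0.0
time_s: 2.1
eef_pos: [0.5835, -0.058, 0.3292]
tool_rot: [-0.001, 0.707, 0.707, -0.0]
contact_force: [-0.3, -0.6, -0.5]
width: 0.0501
finger_force: 0.0
t 2.1 pos [ 0.5835 -0.058   0.3292] F [-0.31 -0.58 -0.46] M [ 0.01 -0.08  0.01] w 0.05007863118435215 0.0
q [ 0.4792  0.4713 -0.6011  1.803   0.3167  0.9659 -0.2543]
[[0.0, 1.0, -0.001], [1.0, -0.0, 0.001], [0.001, -0.001, -1.0]]
```

```bash
python3 shift.py '0.001,0,0.025,0,0,0;0.001,0,0.05,0,0,0;0.001,0,0.062,0,0,0;0.001,0,0.062,0,0,0'
python3 shift.py '0,0,0,0,0,0;0,0,0,0,0,0;0,0,0,0,0,0;0,0,0,0,0,0' 0.0 30
python3 st.py
```

```text
time_s: 2.5
eef_pos: [0.5829, -0.0569, 0.266]
tool_rot: [-0.001, 0.708, 0.707, -0.001]
contact_force: [-0.9, -0.0, 0.3]
width: 0.0499
finger_force: 0.0
time_s: 2.9
eef_pos: [0.5839, -0.0567, 0.2686]
tool_rot: [0.001, 0.707, 0.707, 0.0]
contact_force: [-0.3, -0.0, -0.4]
width: 0.0257
finger_force: 0.0
t 2.9 pos [ 0.5839 -0.0567  0.2686] F [-0.28 -0.04 -0.41] M [ 0.01 -0.14  0.01] w 0.02572096657326405 0.0
q [ 0.4453  0.5433 -0.5646  1.8519  0.3766  0.8526 -0.3059]
[[0.0, 1.0, 0.001], [1.0, -0.0, -0.0], [-0.0, 0.001, -1.0]]
```

```bash
python3 shift.py '0,0,0,0,0,0;0,0,0,0,0,0;0,0,0,0,0,0'
python3 st.py
cat > arc.py <<'E'
# tool rows (dx=world y, dy=world x, dz=-world z) along nut arc: args nut, start cw angle from +y (rad), step, n
import sys,numpy as np
def rows(a0,step,n=5):
    a=a0+step*np.arange(1,n+1); r=.035
    return np.c_[r*(np.cos(a)-np.cos(a0)), r*(np.sin(a)-np.sin(a0)), .0024*step*np.arange(1,n+1)].round(4)
a=float(sys.argv[1]); 
for st,n in [x.split("x") for x in sys.argv[2:]]:
    st=float(st);n=int(n); print(round(a,3),"->",round(a+st*n,3),'['+','.join('[%g,%g,%g,0,0,0]'%tuple(r) for r in rows(a,st,n))+']'); a+=st*n
E
python3 -c "
import numpy as np
p=np.load('fit.npz')['p']; print('cw start angles from world +y',(-(p[3:7]+p[2])).round(3))"
python3 arc.py -0.251 .12x5 .12x5 .12x5 .12x5
```

```text
time_s: 3.2
eef_pos: [0.5836, -0.0567, 0.2681]
tool_rot: [0.0, 0.707, 0.707, 0.0]
contact_force: [-0.9, -0.5, 2.9]
width: 0.0172
finger_force: 30.0
t 3.2 pos [ 0.5836 -0.0567  0.2681] F [-0.89 -0.51  2.89] M [-0.01  0.06  0.02] w 0.017174313762487906 29.999911850318313
q [ 0.4452  0.5438 -0.5645  1.8524  0.3767  0.8529 -0.3058]
[[-0.0, 1.0, 0.0], [1.0, 0.0, -0.0], [-0.0, 0.0, -1.0]]
cw start angles from world +y [ 0.151  0.519 -0.251  0.413]
-0.251 -> 0.349 [[0.0008,0.0041,0.0003,0,0,0],[0.0011,0.0083,0.0006,0,0,0],[0.0009,0.0125,0.0009,0,0,0],[0.0002,0.0166,0.0012,0,0,0],[-0.001,0.0207,0.0014,0,0,0]]
0.349 -> 0.949 [[-0.0017,0.0039,0.0003,0,0,0],[-0.0038,0.0075,0.0006,0,0,0],[-0.0063,0.0108,0.0009,0,0,0],[-0.0092,0.0138,0.0012,0,0,0],[-0.0125,0.0165,0.0014,0,0,0]]
0.949 -> 1.549 [[-0.0036,0.0022,0.0003,0,0,0],[-0.0073,0.004,0.0006,0,0,0],[-0.0113,0.0054,0.0009,0,0,0],[-0.0154,0.0062,0.0012,0,0,0],[-0.0196,0.0065,0.0014,0,0,0]]
1.549 -> 2.149 [[-0.0042,-0.0002,0.0003,0,0,0],[-0.0083,-0.0008,0.0006,0,0,0],[-0.0124,-0.002,0.0009,0,0,0],[-0.0162,-0.0036,0.0012,0,0,0],[-0.0199,-0.0057,0.0014,0,0,0]]
```

```bash
python3 shift.py '0.0008,0.0041,0.0003,0,0,0;0.0011,0.0083,0.0006,0,0,0;0.0009,0.0125,0.0009,0,0,0;0.0002,0.0166,0.0012,0,0,0;-0.001,0.0207,0.0014,0,0,0' | grep -E "pos|contact|fing"; python3 st.py | head -1
python3 shift.py '-0.0017,0.0039,0.0003,0,0,0;-0.0038,0.0075,0.0006,0,0,0;-0.0063,0.0108,0.0009,0,0,0;-0.0092,0.0138,0.0012,0,0,0;-0.0125,0.0165,0.0014,0,0,0' | grep -E "pos|contact|fing"; python3 st.py | head -1
```

```text
eef_pos: [0.6049, -0.0576, 0.2665]
contact_force: [-2.5, 0.8, 4.3]
finger_force: 30.0
t 3.7 pos [ 0.6049 -0.0576  0.2665] F [-2.46  0.76  4.32] M [0.11 0.25 0.  ] w 0.01735783817993148 30.001830328255892
eef_pos: [0.6213, -0.0702, 0.2651]
contact_force: [0.5, 1.8, 3.8]
finger_force: 30.0
t 4.2 pos [ 0.6213 -0.0702  0.2651] F [0.47 1.81 3.85] M [ 0.36 -0.09 -0.01] w 0.017108214512613604 30.005396618507802
```

```bash
cat > f.py <<'E'
import sys,numpy as np
from workcell import env
# print force in polar form about nut n (args: nut)
z=np.load("fit.npz");st=z["st"][int(sys.argv[1])-1];s=env.sense()
d=s["eef_pos"][:2]-st;r=np.hypot(*d);a=np.arctan2(d[0],d[1]);u=d/r;F=s["contact_force"]
print("t",round(s["time_s"],2),"ang",a.round(3),"r",r.round(4),"z",s["eef_pos"][2].round(4),"drag",(-F[:2]@[np.cos(a),-np.sin(a)]).round(2),"rad",(F[:2]@u).round(2),"Fz",F[2].round(2),"w",round(s["width"],4))
E
python3 shift.py '-0.0036,0.0022,0.0003,0,0,0;-0.0073,0.004,0.0006,0,0,0;-0.0113,0.0054,0.0009,0,0,0;-0.0154,0.0062,0.0012,0,0,0;-0.0196,0.0065,0.0014,0,0,0' >/dev/null; python3 f.py 3
python3 shift.py '-0.0042,-0.0002,0.0003,0,0,0;-0.0083,-0.0008,0.0006,0,0,0;-0.0124,-0.002,0.0009,0,0,0;-0.0162,-0.0036,0.0012,0,0,0;-0.0199,-0.0057,0.0014,0,0,0' >/dev/null; python3 f.py 3
python3 arc.py 2.149 .08x4 .08x4 .08x4 .06x3 .06x3 .06x3 .06x3 .06x3
```

```text
t 4.7 ang 1.559 r 0.0352 z 0.2638 drag 2.05 rad 2.26 Fz 3.56 w 0.0172
t 5.2 ang 2.172 r 0.0351 z 0.2622 drag 1.5 rad 3.21 Fz 3.67 w 0.017
2.149 -> 2.469 [[-0.0023,-0.0016,0.0002,0,0,0],[-0.0044,-0.0034,0.0004,0,0,0],[-0.0064,-0.0054,0.0006,0,0,0],[-0.0082,-0.0075,0.0008,0,0,0]]
2.469 -> 2.789 [[-0.0017,-0.0023,0.0002,0,0,0],[-0.0031,-0.0046,0.0004,0,0,0],[-0.0044,-0.0071,0.0006,0,0,0],[-0.0055,-0.0097,0.0008,0,0,0]]
2.789 -> 3.109 [[-0.0009,-0.0027,0.0002,0,0,0],[-0.0015,-0.0054,0.0004,0,0,0],[-0.0019,-0.0082,0.0006,0,0,0],[-0.0021,-0.0109,0.0008,0,0,0]]
3.109 -> 3.289 [[-0,-0.0021,0.0001,0,0,0],[0.0001,-0.0042,0.0003,0,0,0],[0.0004,-0.0063,0.0004,0,0,0]]
3.289 -> 3.469 [[0.0004,-0.0021,0.0001,0,0,0],[0.0009,-0.0041,0.0003,0,0,0],[0.0015,-0.0061,0.0004,0,0,0]]
3.469 -> 3.649 [[0.0007,-0.002,0.0001,0,0,0],[0.0016,-0.0039,0.0003,0,0,0],[0.0026,-0.0058,0.0004,0,0,0]]
3.649 -> 3.829 [[0.0011,-0.0018,0.0001,0,0,0],[0.0023,-0.0035,0.0003,0,0,0],[0.0035,-0.0052,0.0004,0,0,0]]
3.829 -> 4.009 [[0.0014,-0.0016,0.0001,0,0,0],[0.0029,-0.0031,0.0003,0,0,0],[0.0044,-0.0045,0.0004,0,0,0]]
```

```bash
cat >> f.py <<'E'
if len(sys.argv)>2: sys.exit(int(-F[:2]@[np.cos(a),-np.sin(a)]>float(sys.argv[2])))
E
python3 shift.py '-0.0023,-0.0016,0.0002,0,0,0;-0.0044,-0.0034,0.0004,0,0,0' >/dev/null; python3 f.py 3 3.9 && 
python3 shift.py '-0.002,-0.002,0.0002,0,0,0;-0.0038,-0.0041,0.0004,0,0,0' >/dev/null; python3 f.py 3 3.9 && 
python3 shift.py '-0.0017,-0.0023,0.0002,0,0,0;-0.0031,-0.0046,0.0004,0,0,0' >/dev/null; python3 f.py 3 3.9 &&
python3 shift.py '-0.0013,-0.0025,0.0002,0,0,0;-0.0024,-0.0051,0.0004,0,0,0' >/dev/null; python3 f.py 3 3.9
```

```text
t 5.4 ang 2.331 r 0.0351 z 0.2618 drag 1.32 rad 2.81 Fz 4.08 w 0.0172
t 5.6 ang 2.485 r 0.0351 z 0.2614 drag 1.73 rad 4.1 Fz 4.48 w 0.0174
t 5.8 ang 2.644 r 0.035 z 0.261 drag 2.43 rad 4.8 Fz 5.28 w 0.0172
t 6.0 ang 2.808 r 0.035 z 0.2606 drag 2.5 rad 2.89 Fz 5.1 w 0.0171
```

```bash
python3 shift.py '-0.0009,-0.0027,0.0002,0,0,0;-0.0015,-0.0054,0.0004,0,0,0' >/dev/null; python3 f.py 3 4.2 && 
python3 shift.py '-0.0004,-0.0028,0.0002,0,0,0;-0.0006,-0.0055,0.0004,0,0,0' >/dev/null; python3 f.py 3 4.2 && 
python3 shift.py '0,-0.0021,0.0001,0,0,0;0.0001,-0.0042,0.0003,0,0,0' >/dev/null; python3 f.py 3 4.2 &&
python3 shift.py '0.0003,-0.0021,0.0001,0,0,0;0.0007,-0.0042,0.0003,0,0,0' >/dev/null; python3 f.py 3 4.2
```

```text
t 6.2 ang 2.972 r 0.035 z 0.2601 drag 2.12 rad 1.86 Fz 5.17 w 0.017
t 6.4 ang 3.13 r 0.035 z 0.2597 drag 1.62 rad 1.35 Fz 5.43 w 0.017
t 6.6 ang -3.038 r 0.0349 z 0.2595 drag 2.68 rad 0.54 Fz 5.48 w 0.0171
t 6.8 ang -2.928 r 0.0349 z 0.2593 drag 4.81 rad 1.15 Fz 4.64 w 0.0173
```

```bash
python3 shift.py '0,0,0,0,0,0' >/dev/null; python3 f.py 3
python3 shift.py '0.0005,-0.0020,0.0001,0,0,0;0.0008,-0.003,0.0002,0,0,0' >/dev/null; python3 f.py 3
python3 shift.py '0,0,0,0,0,0' >/dev/null; python3 f.py 3
```

```text
t 6.9 ang -2.919 r 0.0349 z 0.2593 drag 2.52 rad 0.97 Fz 4.67 w 0.0171
t 7.1 ang -2.849 r 0.0349 z 0.2592 drag 5.57 rad 1.29 Fz 4.57 w 0.0171
t 7.2 ang -2.846 r 0.0349 z 0.2592 drag 4.82 rad 1.11 Fz 4.2 w 0.0172
```

```bash
python3 shift.py '0.0006,-0.0016,0.0001,0,0,0' >/dev/null; python3 f.py 3 7
python3 shift.py '0.0006,-0.0016,0.0001,0,0,0' >/dev/null; python3 f.py 3 7
```

```text
t 7.3 ang -2.81 r 0.0349 z 0.2592 drag 6.54 rad 1.17 Fz 4.12 w 0.0173
t 7.4 ang -2.766 r 0.035 z 0.2592 drag 7.05 rad 1.41 Fz 2.7 w 0.0168
```

```bash
python3 shift.py '0.0007,-0.0015,0.0001,0,0,0' >/dev/null; python3 f.py 3 8.3 &&
python3 shift.py '0.0007,-0.0014,0.0001,0,0,0' >/dev/null; python3 f.py 3 8.3
```

```text
t 7.5 ang -2.726 r 0.035 z 0.2592 drag 7.48 rad 0.99 Fz 2.59 w 0.0172
t 7.6 ang -2.687 r 0.035 z 0.2591 drag 8.58 rad 0.05 Fz 2.95 w 0.0172
```

```bash
python3 shift.py '0.0006,-0.0011,0.0001,0,0,0' >/dev/null; python3 f.py 3
python3 shift.py '0,0,0,0,0,0' >/dev/null; python3 f.py 3
```

```text
t 7.7 ang -2.657 r 0.0351 z 0.2591 drag 9.93 rad -0.12 Fz 2.28 w 0.0171
t 7.8 ang -2.652 r 0.0351 z 0.259 drag 8.11 rad 0.68 Fz 3.21 w 0.0172
```

```bash
python3 shift.py '0,0,0,0,0,0;0,0,0,0,0,0;0,0,0,0,0,0;0,0,0,0,0,0' 0.044 >/dev/null
python3 shift.py '0,0,-0.035,0,0,0;0,0,-0.065,0,0,0;0.045,-0.016,-0.065,0,0,0;0.09,-0.032,-0.065,0,0,0;0.135,-0.048,-0.065,0,0,0' >/dev/null
python3 shift.py '0.045,-0.016,0,0,0,0;0.0862,-0.0292,0,0,0,0;0.0862,-0.0292,0,0,0,0' >/dev/null; python3 st.py
```

```text
t 9.0 pos [0.4945 0.1067 0.3235] F [0.08 0.4  0.99] M [-0.03 -0.07  0.02] w 0.04401393408918218 0.0
q [ 0.2626  0.369  -0.6837  1.9858  0.2944  0.8874 -0.5653]
[[-0.011, 1.0, -0.002], [1.0, 0.011, 0.002], [0.002, -0.002, -1.0]]
```

```bash
python3 shift.py '0,0,0,0,0,0' >/dev/null; python3 st.py; python3 arc.py 0.151 .12x5 .12x5 .12x5 .12x5 .08x2 .08x2 .08x2 .08x2 .06x2 .06x2 .06x2 .06x2 .06x2 .06x2
```

```text
t 9.1 pos [0.4968 0.1013 0.323 ] F [ 0.32 -0.19 -0.3 ] M [-0.06 -0.14  0.  ] w 0.04356226336065363 0.0
q [ 0.2676  0.3701 -0.6772  1.9841  0.2968  0.888  -0.5638]
[[-0.003, 1.0, -0.002], [1.0, 0.003, -0.001], [-0.001, -0.002, -1.0]]
0.151 -> 0.751 [[-0.0009,0.0041,0.0003,0,0,0],[-0.0022,0.0081,0.0006,0,0,0],[-0.0041,0.0119,0.0009,0,0,0],[-0.0063,0.0154,0.0012,0,0,0],[-0.009,0.0186,0.0014,0,0,0]]
0.751 -> 1.351 [[-0.003,0.0029,0.0003,0,0,0],[-0.0064,0.0054,0.0006,0,0,0],[-0.0101,0.0075,0.0009,0,0,0],[-0.0139,0.0091,0.0012,0,0,0],[-0.018,0.0103,0.0014,0,0,0]]
1.351 -> 1.951 [[-0.0041,0.0007,0.0003,0,0,0],[-0.0083,0.0008,0.0006,0,0,0],[-0.0125,0.0005,0.0009,0,0,0],[-0.0166,-0.0003,0.0012,0,0,0],[-0.0206,-0.0017,0.0014,0,0,0]]
1.951 -> 2.551 [[-0.0038,-0.0018,0.0003,0,0,0],[-0.0074,-0.004,0.0006,0,0,0],[-0.0106,-0.0067,0.0009,0,0,0],[-0.0135,-0.0097,0.0012,0,0,0],[-0.0161,-0.013,0.0014,0,0,0]]
2.551 -> 2.711 [[-0.0015,-0.0024,0.0002,0,0,0],[-0.0027,-0.0049,0.0004,0,0,0]]
2.711 -> 2.871 [[-0.0011,-0.0026,0.0002,0,0,0],[-0.0019,-0.0053,0.0004,0,0,0]]
2.871 -> 3.031 [[-0.0006,-0.0027,0.0002,0,0,0],[-0.0011,-0.0055,0.0004,0,0,0]]
3.031 -> 3.191 [[-0.0002,-0.0028,0.0002,0,0,0],[-0.0002,-0.0056,0.0004,0,0,0]]
3.191 -> 3.311 [[0.0002,-0.0021,0.0001,0,0,0],[0.0005,-0.0042,0.0003,0,0,0]]
3.311 -> 3.431 [[0.0004,-0.0021,0.0001,0,0,0],[0.001,-0.0041,0.0003,0,0,0]]
3.431 -> 3.551 [[0.0007,-0.002,0.0001,0,0,0],[0.0014,-0.0039,0.0003,0,0,0]]
3.551 -> 3.671 [[0.0009,-0.0019,0.0001,0,0,0],[0.0019,-0.0037,0.0003,0,0,0]]
3.671 -> 3.791 [[0.0011,-0.0018,0.0001,0,0,0],[0.0023,-0.0035,0.0003,0,0,0]]
3.791 -> 3.911 [[0.0013,-0.0016,0.0001,0,0,0],[0.0027,-0.0032,0.0003,0,0,0]]
```

```bash
python3 shift.py '-0.0018,0.002,0.025,0,0,0;-0.0018,0.002,0.05,0,0,0;-0.0018,0.002,0.0556,0,0,0;-0.0018,0.002,0.0556,0,0,0' >/dev/null; python3 f.py 1 3
python3 shift.py '0,0,0,0,0,0;0,0,0,0,0,0;0,0,0,0,0,0;0,0,0,0,0,0;0,0,0,0,0,0' 0 30 >/dev/null;python3 shift.py '0,0,0,0,0,0' >/dev/null;  python3 f.py 1 3 &&
python3 shift.py '-0.0009,0.0041,0.0003,0,0,0;-0.0022,0.0081,0.0006,0,0,0;-0.0041,0.0119,0.0009,0,0,0;-0.0063,0.0154,0.0012,0,0,0;-0.009,0.0186,0.0014,0,0,0' >/dev/null; python3 f.py 1 4
```

```text
t 9.5 ang 0.184 r 0.033 z 0.2669 drag 0.7 rad 1.05 Fz 0.42 w 0.0439
t 10.1 ang 0.182 r 0.0345 z 0.2682 drag -0.56 rad 0.3 Fz 2.24 w 0.0173
t 10.6 ang 0.796 r 0.0351 z 0.2666 drag 1.48 rad -1.75 Fz 5.09 w 0.0171
```

```bash
python3 shift.py '-0.003,0.0029,0.0003,0,0,0;-0.0064,0.0054,0.0006,0,0,0;-0.0101,0.0075,0.0009,0,0,0;-0.0139,0.0091,0.0012,0,0,0;-0.018,0.0103,0.0014,0,0,0' >/dev/null; python3 f.py 1 4 &&
python3 shift.py '-0.0041,0.0007,0.0003,0,0,0;-0.0083,0.0008,0.0006,0,0,0;-0.0125,0.0005,0.0009,0,0,0;-0.0166,-0.0003,0.0012,0,0,0;-0.0206,-0.0017,0.0014,0,0,0' >/dev/null; python3 f.py 1 4 &&
python3 shift.py '-0.0038,-0.0018,0.0003,0,0,0;-0.0074,-0.004,0.0006,0,0,0;-0.0106,-0.0067,0.0009,0,0,0;-0.0135,-0.0097,0.0012,0,0,0;-0.0161,-0.013,0.0014,0,0,0' >/dev/null; python3 f.py 1 4
```

```text
t 11.1 ang 1.381 r 0.0356 z 0.2651 drag 0.51 rad -3.17 Fz 6.33 w 0.0168
t 11.6 ang 1.948 r 0.0358 z 0.2638 drag 1.73 rad -3.0 Fz 5.63 w 0.017
t 12.1 ang 2.54 r 0.036 z 0.2624 drag 0.81 rad -3.4 Fz 3.97 w 0.0172
```

```bash
python3 shift.py '-0.0015,-0.0024,0.0002,0,0,0;-0.0027,-0.0049,0.0004,0,0,0' >/dev/null; python3 f.py 1 4 &&
python3 shift.py '-0.0011,-0.0026,0.0002,0,0,0;-0.0019,-0.0053,0.0004,0,0,0' >/dev/null; python3 f.py 1 4 &&
python3 shift.py '-0.0006,-0.0027,0.0002,0,0,0;-0.0011,-0.0055,0.0004,0,0,0' >/dev/null; python3 f.py 1 4 &&
python3 shift.py '-0.0002,-0.0028,0.0002,0,0,0;-0.0002,-0.0056,0.0004,0,0,0' >/dev/null; python3 f.py 1 4
```

```text
t 12.3 ang 2.699 r 0.036 z 0.262 drag 1.52 rad -3.93 Fz 4.21 w 0.0171
t 12.5 ang 2.854 r 0.036 z 0.2616 drag 1.86 rad -3.08 Fz 4.23 w 0.0174
t 12.7 ang 3.009 r 0.036 z 0.2612 drag 1.44 rad -2.83 Fz 4.82 w 0.0173
t 12.9 ang -3.118 r 0.036 z 0.2608 drag 1.77 rad -2.37 Fz 5.57 w 0.0169
```

```bash
python3 shift.py '0.0002,-0.0021,0.0001,0,0,0;0.0005,-0.0042,0.0003,0,0,0' >/dev/null; python3 f.py 1 4 &&
python3 shift.py '0.0004,-0.0021,0.0001,0,0,0;0.001,-0.0041,0.0003,0,0,0' >/dev/null; python3 f.py 1 4 &&
python3 shift.py '0.0007,-0.002,0.0001,0,0,0;0.0014,-0.0039,0.0003,0,0,0' >/dev/null; python3 f.py 1 4 &&
python3 shift.py '0.0009,-0.0019,0.0001,0,0,0;0.0019,-0.0037,0.0003,0,0,0' >/dev/null; python3 f.py 1 4
```

```text
t 13.1 ang -3.001 r 0.0359 z 0.2606 drag 1.32 rad -1.6 Fz 5.95 w 0.0169
t 13.3 ang -2.888 r 0.0358 z 0.2603 drag 1.74 rad -1.62 Fz 6.21 w 0.0169
t 13.5 ang -2.779 r 0.0358 z 0.2601 drag 1.69 rad -0.91 Fz 5.17 w 0.0174
t 13.7 ang -2.674 r 0.0358 z 0.2599 drag 3.82 rad -1.12 Fz 5.62 w 0.0174
```

```bash
python3 shift.py '0.0007,-0.0012,0.0001,0,0,0' >/dev/null; python3 f.py 1 7.8 &&
python3 shift.py '0.0008,-0.0012,0.0001,0,0,0' >/dev/null; python3 f.py 1 7.8 &&
python3 shift.py '0.0008,-0.0011,0.0001,0,0,0' >/dev/null; python3 f.py 1 7.8 &&
python3 shift.py '0.0009,-0.0011,0.0001,0,0,0' >/dev/null; python3 f.py 1 7.8
```

```text
t 13.8 ang -2.638 r 0.0357 z 0.2598 drag 2.42 rad -1.1 Fz 6.35 w 0.0173
t 13.9 ang -2.603 r 0.0357 z 0.2598 drag 3.09 rad -1.18 Fz 6.33 w 0.0174
t 14.0 ang -2.57 r 0.0357 z 0.2597 drag 3.97 rad -0.35 Fz 6.35 w 0.0173
t 14.1 ang -2.536 r 0.0357 z 0.2597 drag 4.46 rad -0.8 Fz 6.44 w 0.0173
```

```bash
python3 shift.py '0.0009,-0.0011,0.0001,0,0,0' >/dev/null; python3 f.py 1 7.8 &&
python3 shift.py '0.0009,-0.001,0.0001,0,0,0' >/dev/null; python3 f.py 1 7.8 &&
python3 shift.py '0.001,-0.001,0.0001,0,0,0' >/dev/null; python3 f.py 1 7.8 &&
python3 shift.py '0.001,-0.0009,0.0001,0,0,0' >/dev/null; python3 f.py 1 7.8
```

```text
t 14.2 ang -2.502 r 0.0357 z 0.2596 drag 4.59 rad 0.41 Fz 6.87 w 0.0173
t 14.3 ang -2.47 r 0.0357 z 0.2596 drag 6.02 rad -0.58 Fz 6.66 w 0.0171
t 14.4 ang -2.438 r 0.0356 z 0.2595 drag 6.33 rad -0.38 Fz 7.43 w 0.0175
t 14.5 ang -2.408 r 0.0356 z 0.2595 drag 7.25 rad 1.27 Fz 7.33 w 0.017
```

```bash
python3 shift.py '0.001,-0.0009,0.0001,0,0,0' >/dev/null; python3 f.py 1 8.6 &&
python3 shift.py '0.0011,-0.0009,0.0001,0,0,0' >/dev/null; python3 f.py 1 8.6 &&
python3 shift.py '0.0006,-0.0005,0,0,0,0' >/dev/null; python3 f.py 1 8.6
python3 shift.py '0,0,0,0,0,0' >/dev/null; python3 f.py 1
```

```text
t 14.6 ang -2.377 r 0.0355 z 0.2594 drag 7.61 rad 0.56 Fz 7.57 w 0.017
t 14.7 ang -2.345 r 0.0355 z 0.2594 drag 8.82 rad 1.25 Fz 8.99 w 0.0172
t 14.7 ang -2.345 r 0.0355 z 0.2594 drag 8.82 rad 1.25 Fz 8.99 w 0.0172
t 14.8 ang -2.337 r 0.0355 z 0.2594 drag 6.35 rad 0.14 Fz 7.99 w 0.0173
```

```bash
python3 shift.py '0.0005,-0.0004,0,0,0,0' >/dev/null; python3 f.py 1; python3 shift.py '0,0,0,0,0,0' >/dev/null; python3 f.py 1
python3 shift.py '0,0,0,0,0,0;0,0,0,0,0,0;0,0,0,0,0,0;0,0,0,0,0,0' 0.044 >/dev/null; python3 f.py 1
python3 shift.py '0,0,-0.035,0,0,0;0,0,-0.065,0,0,0;0,0,-0.065,0,0,0' >/dev/null; python3 st.py
```

```text
t 14.9 ang -2.329 r 0.0355 z 0.2594 drag 8.41 rad 0.57 Fz 7.62 w 0.0171
t 15.0 ang -2.326 r 0.0355 z 0.2594 drag 7.54 rad 0.4 Fz 7.54 w 0.0174
t 15.4 ang -2.216 r 0.036 z 0.2576 drag 0.31 rad -0.47 Fz -0.34 w 0.04
t 15.7 pos [0.4667 0.0442 0.3262] F [0.36 0.01 0.77] M [ 0.03 -0.09 -0.06] w 0.04406582978525238 0.0
q [ 0.4106  0.3037 -0.6999  2.0635  0.2604  0.8544 -0.4383]
[[-0.0, 1.0, 0.006], [1.0, 0.0, -0.0], [-0.0, 0.006, -1.0]]
```

```bash
python3 shift.py '0.0085,0.041,0,0,0,0;0.017,0.082,0,0,0,0;0.0255,0.123,0,0,0,0;0.0341,0.163,0,0,0,0;0.0341,0.163,0,0,0,0' >/dev/null; python3 shift.py '0,0,0,0,0,0' >/dev/null; python3 st.py;  python3 arc.py 0.519 .12x5 .12x5 .12x5 .12x5 .08x2 .08x2 .08x2 .06x2 .06x2 .06x2 .06x2 .06x2 .06x2  .06x2 .06x2
```

```text
t 16.3 pos [0.6285 0.0779 0.3215] F [-0.72 -0.11  0.26] M [ 0.05 -0.08  0.05] w 0.04409258264086806 0.0
q [ 0.2514  0.5601 -0.6253  1.6946  0.3741  1.0131 -0.5027]
[[-0.001, 1.0, -0.004], [1.0, 0.001, -0.0], [-0.0, -0.004, -1.0]]
0.519 -> 1.119 [[-0.0023,0.0035,0.0003,0,0,0],[-0.005,0.0067,0.0006,0,0,0],[-0.0081,0.0096,0.0009,0,0,0],[-0.0115,0.0121,0.0012,0,0,0],[-0.0151,0.0141,0.0014,0,0,0]]
1.119 -> 1.719 [[-0.0039,0.0016,0.0003,0,0,0],[-0.0079,0.0027,0.0006,0,0,0],[-0.0121,0.0034,0.0009,0,0,0],[-0.0163,0.0035,0.0012,0,0,0],[-0.0204,0.0031,0.0014,0,0,0]]
1.719 -> 2.319 [[-0.0041,-0.0009,0.0003,0,0,0],[-0.0081,-0.0022,0.0006,0,0,0],[-0.0119,-0.004,0.0009,0,0,0],[-0.0154,-0.0063,0.0012,0,0,0],[-0.0186,-0.009,0.0014,0,0,0]]
2.319 -> 2.919 [[-0.0029,-0.003,0.0003,0,0,0],[-0.0054,-0.0064,0.0006,0,0,0],[-0.0075,-0.01,0.0009,0,0,0],[-0.0092,-0.0139,0.0012,0,0,0],[-0.0103,-0.0179,0.0014,0,0,0]]
2.919 -> 3.079 [[-0.0005,-0.0028,0.0002,0,0,0],[-0.0008,-0.0055,0.0004,0,0,0]]
3.079 -> 3.239 [[-0.0001,-0.0028,0.0002,0,0,0],[0.0001,-0.0056,0.0004,0,0,0]]
3.239 -> 3.399 [[0.0004,-0.0028,0.0002,0,0,0],[0.001,-0.0055,0.0004,0,0,0]]
3.399 -> 3.519 [[0.0006,-0.002,0.0001,0,0,0],[0.0013,-0.004,0.0003,0,0,0]]
3.519 -> 3.639 [[0.0008,-0.0019,0.0001,0,0,0],[0.0018,-0.0038,0.0003,0,0,0]]
3.639 -> 3.759 [[0.0011,-0.0018,0.0001,0,0,0],[0.0022,-0.0036,0.0003,0,0,0]]
3.759 -> 3.879 [[0.0013,-0.0017,0.0001,0,0,0],[0.0026,-0.0033,0.0003,0,0,0]]
3.879 -> 3.999 [[0.0015,-0.0015,0.0001,0,0,0],[0.003,-0.0029,0.0003,0,0,0]]
3.999 -> 4.119 [[0.0016,-0.0013,0.0001,0,0,0],[0.0033,-0.0026,0.0003,0,0,0]]
4.119 -> 4.239 [[0.0018,-0.0011,0.0001,0,0,0],[0.0036,-0.0021,0.0003,0,0,0]]
4.239 -> 4.359 [[0.0019,-0.0009,0.0001,0,0,0],[0.0038,-0.0017,0.0003,0,0,0]]
```

```bash
python3 shift.py '0.0004,0.0013,0.025,0,0,0;0.0004,0.0013,0.05,0,0,0;0.0004,0.0013,0.0548,0,0,0;0.0004,0.0013,0.0548,0,0,0' >/dev/null; python3 f.py 2 3
python3 shift.py '0,0,0,0,0,0;0,0,0,0,0,0;0,0,0,0,0,0;0,0,0,0,0,0;0,0,0,0,0,0' 0 30 >/dev/null;python3 shift.py '0,0,0,0,0,0' >/dev/null;  python3 f.py 2 3 &&
python3 shift.py '-0.0023,0.0035,0.0003,0,0,0;-0.005,0.0067,0.0006,0,0,0;-0.0081,0.0096,0.0009,0,0,0;-0.0115,0.0121,0.0012,0,0,0;-0.0151,0.0141,0.0014,0,0,0' >/dev/null; python3 f.py 2 4 &&
python3 shift.py '-0.0039,0.0016,0.0003,0,0,0;-0.0079,0.0027,0.0006,0,0,0;-0.0121,0.0034,0.0009,0,0,0;-0.0163,0.0035,0.0012,0,0,0;-0.0204,0.0031,0.0014,0,0,0' >/dev/null; python3 f.py 2 4
```

```text
t 16.7 ang 0.508 r 0.0341 z 0.2678 drag 0.16 rad 0.18 Fz 0.99 w 0.0443
t 17.3 ang 0.535 r 0.0351 z 0.2691 drag -0.02 rad -1.0 Fz 2.62 w 0.0172
t 17.8 ang 1.142 r 0.0354 z 0.2675 drag 1.47 rad -1.83 Fz 5.84 w 0.0172
t 18.3 ang 1.715 r 0.0356 z 0.2662 drag 1.86 rad -2.66 Fz 4.61 w 0.0169
```

```bash
python3 shift.py '-0.0041,-0.0009,0.0003,0,0,0;-0.0081,-0.0022,0.0006,0,0,0;-0.0119,-0.004,0.0009,0,0,0;-0.0154,-0.0063,0.0012,0,0,0;-0.0186,-0.009,0.0014,0,0,0' >/dev/null; python3 f.py 2 4 &&
python3 shift.py '-0.0029,-0.003,0.0003,0,0,0;-0.0054,-0.0064,0.0006,0,0,0;-0.0075,-0.01,0.0009,0,0,0;-0.0092,-0.0139,0.0012,0,0,0;-0.0103,-0.0179,0.0014,0,0,0' >/dev/null; python3 f.py 2 4 &&
python3 shift.py '-0.0005,-0.0028,0.0002,0,0,0;-0.0008,-0.0055,0.0004,0,0,0' >/dev/null; python3 f.py 2 4 &&
python3 shift.py '-0.0001,-0.0028,0.0002,0,0,0;0.0001,-0.0056,0.0004,0,0,0' >/dev/null; python3 f.py 2 4 &&
python3 shift.py '0.0004,-0.0028,0.0002,0,0,0;0.001,-0.0055,0.0004,0,0,0' >/dev/null; python3 f.py 2 4
```

```text
t 18.8 ang 2.307 r 0.0355 z 0.2648 drag 1.55 rad -1.84 Fz 4.11 w 0.0174
t 19.3 ang 2.911 r 0.0355 z 0.2633 drag 0.86 rad -1.28 Fz 4.04 w 0.0174
t 19.5 ang 3.068 r 0.0355 z 0.2629 drag 0.89 rad -2.13 Fz 5.09 w 0.0173
t 19.7 ang -3.071 r 0.0354 z 0.2627 drag 2.82 rad -1.6 Fz 5.4 w 0.0172
t 19.9 ang -2.927 r 0.0354 z 0.2625 drag 4.92 rad -0.79 Fz 4.87 w 0.0173
```

```bash
python3 shift.py '0.0004,-0.0014,0.0001,0,0,0' >/dev/null; python3 f.py 2 7.5 &&
python3 shift.py '0.0004,-0.0013,0.0001,0,0,0' >/dev/null; python3 f.py 2 7.5 &&
python3 shift.py '0.0005,-0.0013,0.0001,0,0,0' >/dev/null; python3 f.py 2 7.5 &&
python3 shift.py '0.0005,-0.0013,0.0001,0,0,0' >/dev/null; python3 f.py 2 7.5
```

```text
t 20.0 ang -2.89 r 0.0354 z 0.2625 drag 6.59 rad -1.35 Fz 5.3 w 0.017
t 20.1 ang -2.863 r 0.0355 z 0.2625 drag 7.06 rad -1.02 Fz 3.95 w 0.0171
t 20.2 ang -2.833 r 0.0355 z 0.2624 drag 8.6 rad -1.34 Fz 4.64 w 0.0167
t 20.2 ang -2.833 r 0.0355 z 0.2624 drag 8.6 rad -1.34 Fz 4.64 w 0.0167
```

```bash
python3 shift.py '0.0003,-0.0007,0,0,0,0' >/dev/null; python3 f.py 2
python3 shift.py '0,0,0,0,0,0' >/dev/null; python3 f.py 2
```

```text
t 20.3 ang -2.815 r 0.0355 z 0.2625 drag 7.99 rad -1.51 Fz 4.23 w 0.0171
t 20.4 ang -2.813 r 0.0355 z 0.2624 drag 7.3 rad -1.91 Fz 4.3 w 0.017
```

```bash
python3 shift.py '0.0004,-0.0009,0,0,0,0' >/dev/null; python3 f.py 2
python3 shift.py '0,0,0,0,0,0' >/dev/null; python3 f.py 2
```

```text
t 20.5 ang -2.794 r 0.0355 z 0.2625 drag 8.68 rad -1.6 Fz 3.59 w 0.0171
t 20.6 ang -2.789 r 0.0355 z 0.2624 drag 7.69 rad -1.62 Fz 3.47 w 0.0173
```

```bash
python3 shift.py '0,0,0,0,0,0;0,0,0,0,0,0;0,0,0,0,0,0;0,0,0,0,0,0' 0.044 >/dev/null; python3 f.py 2
python3 shift.py '0,0,-0.035,0,0,0;0,0,-0.062,0,0,0;-0.019,-0.037,-0.062,0,0,0;-0.038,-0.075,-0.062,0,0,0;-0.056,-0.112,-0.062,0,0,0' >/dev/null; python3 shift.py '0,0,0,0,0,0;0,0,0,0,0,0' >/dev/null; python3 st.py;  python3 arc.py 0.413 .12x5 .12x5 .12x5 .12x5 .08x2 .08x2 .08x2 .06x2 .06x2 .06x2 .06x2 .06x2 .06x2  .06x2 .06x2
```

```text
t 21.0 ang -2.695 r 0.0359 z 0.2602 drag -0.42 rad -0.25 Fz -0.28 w 0.0397
t 21.7 pos [ 0.4853 -0.0407  0.3232] F [ 0.08 -0.12  0.11] M [ 0.02 -0.13  0.01] w 0.043683508647039966 0.0
q [ 0.5678  0.3382 -0.6858  2.0267  0.2793  0.8704 -0.274 ]
[[0.001, 1.0, -0.002], [1.0, -0.001, -0.001], [-0.001, -0.002, -1.0]]
0.413 -> 1.013 [[-0.0019,0.0037,0.0003,0,0,0],[-0.0043,0.0072,0.0006,0,0,0],[-0.007,0.0104,0.0009,0,0,0],[-0.0101,0.0132,0.0012,0,0,0],[-0.0135,0.0156,0.0014,0,0,0]]
1.013 -> 1.613 [[-0.0037,0.002,0.0003,0,0,0],[-0.0076,0.0036,0.0006,0,0,0],[-0.0116,0.0046,0.0009,0,0,0],[-0.0158,0.0052,0.0012,0,0,0],[-0.02,0.0053,0.0014,0,0,0]]
1.613 -> 2.213 [[-0.0042,-0.0004,0.0003,0,0,0],[-0.0083,-0.0014,0.0006,0,0,0],[-0.0122,-0.0028,0.0009,0,0,0],[-0.016,-0.0046,0.0012,0,0,0],[-0.0195,-0.0069,0.0014,0,0,0]]
2.213 -> 2.813 [[-0.0032,-0.0027,0.0003,0,0,0],[-0.0061,-0.0058,0.0006,0,0,0],[-0.0085,-0.0092,0.0009,0,0,0],[-0.0106,-0.0128,0.0012,0,0,0],[-0.0122,-0.0167,0.0014,0,0,0]]
2.813 -> 2.973 [[-0.0008,-0.0027,0.0002,0,0,0],[-0.0014,-0.0054,0.0004,0,0,0]]
2.973 -> 3.133 [[-0.0004,-0.0028,0.0002,0,0,0],[-0.0005,-0.0056,0.0004,0,0,0]]
3.133 -> 3.293 [[0.0001,-0.0028,0.0002,0,0,0],[0.0004,-0.0056,0.0004,0,0,0]]
3.293 -> 3.413 [[0.0004,-0.0021,0.0001,0,0,0],[0.0009,-0.0041,0.0003,0,0,0]]
3.413 -> 3.533 [[0.0006,-0.002,0.0001,0,0,0],[0.0014,-0.004,0.0003,0,0,0]]
3.533 -> 3.653 [[0.0009,-0.0019,0.0001,0,0,0],[0.0018,-0.0038,0.0003,0,0,0]]
3.653 -> 3.773 [[0.0011,-0.0018,0.0001,0,0,0],[0.0023,-0.0035,0.0003,0,0,0]]
3.773 -> 3.893 [[0.0013,-0.0017,0.0001,0,0,0],[0.0027,-0.0032,0.0003,0,0,0]]
3.893 -> 4.013 [[0.0015,-0.0015,0.0001,0,0,0],[0.003,-0.0029,0.0003,0,0,0]]
4.013 -> 4.133 [[0.0016,-0.0013,0.0001,0,0,0],[0.0034,-0.0025,0.0003,0,0,0]]
4.133 -> 4.253 [[0.0018,-0.0011,0.0001,0,0,0],[0.0036,-0.0021,0.0003,0,0,0]]
```

```bash
python3 shift.py '-0.001,0.0025,0.025,0,0,0;-0.001,0.0025,0.05,0,0,0;-0.001,0.0025,0.0562,0,0,0;-0.001,0.0025,0.0562,0,0,0' >/dev/null; python3 f.py 4 3
python3 shift.py '0,0,0,0,0,0;0,0,0,0,0,0;0,0,0,0,0,0;0,0,0,0,0,0;0,0,0,0,0,0' 0 30 >/dev/null;python3 shift.py '0,0,0,0,0,0' >/dev/null;  python3 f.py 4 3 &&
python3 shift.py '-0.0019,0.0037,0.0003,0,0,0;-0.0043,0.0072,0.0006,0,0,0;-0.007,0.0104,0.0009,0,0,0;-0.0101,0.0132,0.0012,0,0,0;-0.0135,0.0156,0.0014,0,0,0' >/dev/null; python3 f.py 4 4 &&
python3 shift.py '-0.0037,0.002,0.0003,0,0,0;-0.0076,0.0036,0.0006,0,0,0;-0.0116,0.0046,0.0009,0,0,0;-0.0158,0.0052,0.0012,0,0,0;-0.02,0.0053,0.0014,0,0,0' >/dev/null; python3 f.py 4 4
```

```text
t 22.1 ang 0.432 r 0.0366 z 0.2665 drag 0.77 rad 0.31 Fz -0.01 w 0.0438
t 22.7 ang 0.433 r 0.0358 z 0.2677 drag 0.22 rad 0.04 Fz 2.69 w 0.0171
t 23.2 ang 1.027 r 0.0361 z 0.266 drag 1.11 rad -2.71 Fz 4.29 w 0.0174
t 23.7 ang 1.594 r 0.036 z 0.2647 drag 0.08 rad -2.95 Fz 6.07 w 0.0172
```

```bash
python3 shift.py '-0.0042,-0.0004,0.0003,0,0,0;-0.0083,-0.0014,0.0006,0,0,0;-0.0122,-0.0028,0.0009,0,0,0;-0.016,-0.0046,0.0012,0,0,0;-0.0195,-0.0069,0.0014,0,0,0' >/dev/null; python3 f.py 4 4 &&
python3 shift.py '-0.0032,-0.0027,0.0003,0,0,0;-0.0061,-0.0058,0.0006,0,0,0;-0.0085,-0.0092,0.0009,0,0,0;-0.0106,-0.0128,0.0012,0,0,0;-0.0122,-0.0167,0.0014,0,0,0' >/dev/null; python3 f.py 4 4 &&
python3 shift.py '-0.0008,-0.0027,0.0002,0,0,0;-0.0014,-0.0054,0.0004,0,0,0' >/dev/null; python3 f.py 4 4 &&
python3 shift.py '-0.0004,-0.0028,0.0002,0,0,0;-0.0005,-0.0056,0.0004,0,0,0' >/dev/null; python3 f.py 4 4 &&
python3 shift.py '0.0001,-0.0028,0.0002,0,0,0;0.0004,-0.0056,0.0004,0,0,0' >/dev/null; python3 f.py 4 4
```

```text
t 24.2 ang 2.162 r 0.0355 z 0.2634 drag 1.61 rad -2.3 Fz 5.75 w 0.0171
t 24.7 ang 2.778 r 0.035 z 0.2619 drag 1.73 rad -2.01 Fz 3.77 w 0.0169
t 24.9 ang 2.942 r 0.0349 z 0.2615 drag 1.3 rad -2.07 Fz 4.84 w 0.0172
t 25.1 ang 3.102 r 0.0348 z 0.2611 drag 0.37 rad -1.25 Fz 5.27 w 0.0167
t 25.3 ang -3.021 r 0.0347 z 0.2607 drag 1.12 rad -0.06 Fz 4.99 w 0.017
```

```bash
python3 shift.py '0.0004,-0.0021,0.0001,0,0,0;0.0009,-0.0041,0.0003,0,0,0' >/dev/null; python3 f.py 4 4 &&
python3 shift.py '0.0006,-0.002,0.0001,0,0,0;0.0014,-0.004,0.0003,0,0,0' >/dev/null; python3 f.py 4 4 &&
python3 shift.py '0.0009,-0.0019,0.0001,0,0,0;0.0018,-0.0038,0.0003,0,0,0' >/dev/null; python3 f.py 4 4 &&
python3 shift.py '0.0011,-0.0018,0.0001,0,0,0;0.0023,-0.0035,0.0003,0,0,0' >/dev/null; python3 f.py 4 4 &&
python3 shift.py '0.0013,-0.0017,0.0001,0,0,0;0.0027,-0.0032,0.0003,0,0,0' >/dev/null; python3 f.py 4 4
```

```text
t 25.5 ang -2.899 r 0.0347 z 0.2604 drag 0.99 rad -0.57 Fz 6.52 w 0.0173
t 25.7 ang -2.78 r 0.0346 z 0.2602 drag 0.46 rad 0.45 Fz 5.9 w 0.0171
t 25.9 ang -2.659 r 0.0346 z 0.2599 drag 1.43 rad -0.38 Fz 5.76 w 0.017
t 26.1 ang -2.538 r 0.0345 z 0.2596 drag 0.4 rad -0.05 Fz 6.51 w 0.0173
t 26.3 ang -2.417 r 0.0344 z 0.2593 drag 0.14 rad 0.82 Fz 7.69 w 0.0173
```

```bash
python3 shift.py '0.0015,-0.0015,0.0001,0,0,0;0.003,-0.0029,0.0003,0,0,0' >/dev/null; python3 f.py 4 4 &&
python3 shift.py '0.0016,-0.0013,0.0001,0,0,0;0.0034,-0.0025,0.0003,0,0,0' >/dev/null; python3 f.py 4 4 &&
python3 shift.py '0.0018,-0.0011,0.0001,0,0,0;0.0036,-0.0021,0.0003,0,0,0' >/dev/null; python3 f.py 4 4; python3 arc.py 4.253 .06x2 .06x2 .04x1 .04x1 .04x1 .04x1 .04x1 .04x1
```

```text
t 26.5 ang -2.298 r 0.0344 z 0.259 drag 2.13 rad 0.4 Fz 7.18 w 0.0171
t 26.7 ang -2.186 r 0.0344 z 0.2588 drag 2.32 rad 0.81 Fz 7.46 w 0.0171
t 26.9 ang -2.081 r 0.0344 z 0.2587 drag 3.68 rad 2.67 Fz 8.76 w 0.0171
4.253 -> 4.373 [[0.0019,-0.0009,0.0001,0,0,0],[0.0039,-0.0016,0.0003,0,0,0]]
4.373 -> 4.493 [[0.002,-0.0006,0.0001,0,0,0],[0.004,-0.0012,0.0003,0,0,0]]
4.493 -> 4.533 [[0.0014,-0.0003,0.0001,0,0,0]]
4.533 -> 4.573 [[0.0014,-0.0002,0.0001,0,0,0]]
4.573 -> 4.613 [[0.0014,-0.0002,0.0001,0,0,0]]
4.613 -> 4.653 [[0.0014,-0.0001,0.0001,0,0,0]]
4.653 -> 4.693 [[0.0014,-0.0001,0.0001,0,0,0]]
4.693 -> 4.733 [[0.0014,0,0.0001,0,0,0]]
```

```bash
python3 shift.py '0.0013,-0.0006,0.0001,0,0,0' >/dev/null; python3 f.py 4 7.5 &&
python3 shift.py '0.0013,-0.0006,0,0,0,0' >/dev/null; python3 f.py 4 7.5 &&
python3 shift.py '0.0013,-0.0005,0.0001,0,0,0' >/dev/null; python3 f.py 4 7.5 &&
python3 shift.py '0.0013,-0.0005,0,0,0,0' >/dev/null; python3 f.py 4 7.5
```

```text
t 27.0 ang -2.046 r 0.0344 z 0.2586 drag 4.01 rad 2.45 Fz 8.65 w 0.0173
t 27.1 ang -2.013 r 0.0344 z 0.2586 drag 6.0 rad 1.21 Fz 7.51 w 0.0171
t 27.2 ang -1.98 r 0.0344 z 0.2586 drag 7.11 rad 1.96 Fz 7.34 w 0.0174
t 27.3 ang -1.947 r 0.0345 z 0.2586 drag 8.02 rad 2.47 Fz 8.54 w 0.0169
```

```bash
python3 shift.py '0.0008,-0.0002,0,0,0,0' >/dev/null; python3 f.py 4
python3 shift.py '0,0,0,0,0,0' >/dev/null; python3 f.py 4
```

```text
t 27.4 ang -1.928 r 0.0344 z 0.2586 drag 7.08 rad 2.64 Fz 7.92 w 0.0172
t 27.5 ang -1.925 r 0.0344 z 0.2585 drag 7.23 rad 1.29 Fz 8.2 w 0.0171
```

```bash
python3 shift.py '0.0009,-0.0002,0,0,0,0' >/dev/null; python3 f.py 4
python3 shift.py '0,0,0,0,0,0' >/dev/null; python3 f.py 4
```

```text
t 27.6 ang -1.908 r 0.0344 z 0.2586 drag 8.63 rad 1.94 Fz 7.04 w 0.0168
t 27.7 ang -1.902 r 0.0344 z 0.2585 drag 6.76 rad 2.55 Fz 8.84 w 0.0171
```

```bash
python3 shift.py '0,0,0,0,0,0;0,0,0,0,0,0;0,0,0,0,0,0;0,0,0,0,0,0' 0.044 >/dev/null; python3 f.py 4
python3 shift.py '0,0,-0.035,0,0,0;0,0,-0.07,0,0,0;-0.04,0,-0.1,0,0,0;-0.09,0,-0.13,0,0,0;-0.14,0,-0.15,0,0,0' >/dev/null
python3 shift.py '-0.045,0,0,0,0,0;-0.09,0,0,0,0,0;-0.135,0,0,0,0,0;-0.18,0,0,0,0,0;-0.18,0,0,0,0,0' >/dev/null; python3 st.py|head -1
python3 - <<'E'
from workcell import env
import cv2,numpy as np
a=env.camera("top");b=env.camera("scene"); cv2.imwrite("pics/top1.png",a[:,:,::-1]);cv2.imwrite("pics/scene1.png",b[:,:,::-1])
c=np.hstack([cv2.resize(a[190:310,260:390],(400,369)),cv2.resize(b[185:335,230:395],(400,369))]); cv2.imwrite("pics/c1.png",c[:,:,::-1])
E
```

```text
t 28.1 ang -1.803 r 0.0344 z 0.2574 drag -0.23 rad 0.35 Fz -0.07 w 0.0399
t 29.1 pos [ 0.4385 -0.3976  0.4018] F [ 0.33  0.9  -0.2 ] M [ 0.02 -0.08  0.01] w 0.04393586366599515 0.0
```

View pics/c1.png

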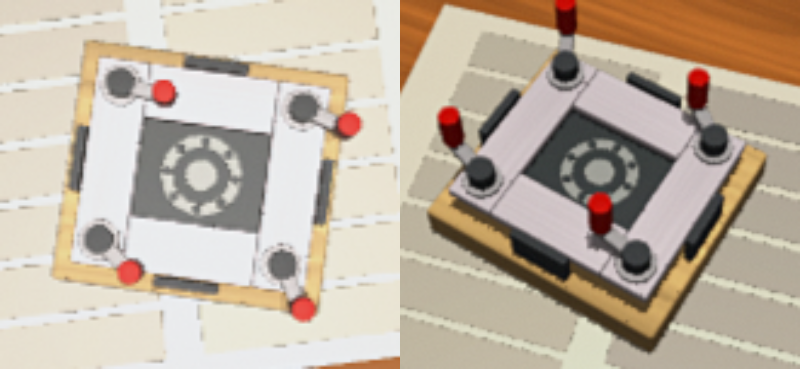

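The picture shows all four arms swung about half a turn onto the far side, the plate level, and the arm clear of the jig. I'm handing it in.

```bash
python3 -c "
from workcell import env
print(env.job_done())"
```

```text
the job is handed in; nothing more can be done
None
```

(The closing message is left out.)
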